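# Put the dried tumblers away in the cup chest

### The arm

A 6-joint arm with a two-finger parallel gripper is mounted at the origin on the work surface. World frame = base frame: x ahead of the robot, y to its left, z up, the work surface at z = 0. Lengths are in mm, angles in rad, forces in N, time in s.
With the tool pointing down it reaches from about 350 to 775 mm from the base axis. Payload 7.3 kg.
Tool frame: the origin (TCP) lies midway between the tips of the shut fingers; the grasp point (between the pads) lies 19 mm behind it; z points along the fingers, y is the line along which they close (so a half turn about z gives the same grasp; the last joint's range is limited). The gripper opens to 92 mm and grips with 3 to 60 N. Pads are 19 mm wide; open, the fingers measure 130 mm over their backs; the gripper's body (75 mm by 190 mm) begins 47 mm behind the grasp point.
Start: joints at [-1.4, 0.342, 1.524, -0, 1.275, -0.146], TCP at [163.574, -498.887, 226.741] pointing down, gripper open.
Joint ranges: [-2.53, 2.53], [-0.77, 2.02], [0.04, 2.7], [-1, 4.14], [0.28, 2.66], [-3.11, 3.11]. Speed limits (rad/s): [2.57, 2.57, 3.14, 3.14, 3.14, 3.14].

### API

Orientations are given as [roll, pitch, yaw] about the fixed x, y, z axes, in that order (R = Rz(yaw) Ry(pitch) Rx(roll)).
In Python, from plant import * gives the robot as it stands.
- The arm moves only by the tool step_arm, never from a script. Its argument "deltas" is one flat list of numbers, 5 for each row, row after row: the shift along the world's x, y, z in mm, then the turn about the world's z in degrees, then the finger opening in mm, from 0 to 91.8. In form: [tx, ty, tz, turn, gripper, tx, ty, tz, turn, gripper, ...]. A call has exactly 10 rows; each row shifts and turns the commanded pose from where the row before left it; what a row does not reach is not made up. A row lasts 1/8 s, in which the tool goes at most 62.5 mm and 10.7 degrees, less where a joint would pass 70% of its speed; a pose out of reach is approached as far as the arm can. A call is refused whole if a number of a shift passes 62.5 or a number of a turn 10.7, either way. A call with a gripper value outside its range is refused whole. The fingers move at their own pace and stop on an object; the grip force is fixed at half the most. Time passes only in rows, so rows that do not move let the fingers close, or fill a call up. It gives the time, the measured TCP pose, the force, the opening and the grip force at its end, in the units of the state.
- get_obs(): the state, without advancing time (a new reading comes with each control period).
- capture(name): name is "scene" or "top"; returns the picture (480x640x3 uint8, red, green, blue); there is no depth.
- camera_params(name): a dict with "mtx" (3x3 intrinsics, pixels), "k1" (the pictures are not rectified: a ray, as slopes to the right and down, at radius r is drawn at 1 + k1 r^2 times it, then the intrinsics apply), "rvec" (rotation vector, rad) and "tvec" (3), from world to camera coordinates, as OpenCV has them. Camera axes: x right, y down, z forward; pixel columns grow to the right and rows downward; lengths in mm; the calibration is good to about 2 mm. A picture is of the moment at which its call begins. camera_params takes no time and is no camera call.
- close_job(): hands the job in; it is judged then, once.
The state is a dict: "time": time; "joint_positions": joint angles; "dq": joint speeds; "tau": joint torques, N m; "tool_pos": TCP position; "tcp_rot": TCP orientation; "contact_force": force on the tool from outside, world axes, zero at the start; "moment": the same for the moment, N m; "grip_width": finger opening in mm; "finger_force": force on a finger pad.
Only numpy, scipy, OpenCV 4.12 (cv2) and the standard library are available. Lean on these libraries where they do the work, as an engineer would, in place of code of your own. Each camera call takes 0.05 s, during which the arm holds its last target. There are 200 camera calls.

### The job

Put the dried tumblers away: raise the lid of the bamboo cup chest and lock its folding stay straight, then nest every tumbler from the drying mat upright into the stack of its own size in the chest, lowering each gently and letting go before it wedges tight. When all are in, break the stay at its knee and lower the lid gently until it is shut, never letting it slam, and leave everything else on the counter undisturbed.

Things in the scene. Friction and masses are not known exactly. Their poses are not given: they have to be found in the camera images.
- chest: bamboo box, 200 mm (x) by 270 mm (y), 114 mm high to the rim, walls 10, floor 8 mm; origin at the centre of its underside, front (-x) about towards the robot. Flat 10 mm lid hinged on the far (+x) top edge. Inside from the start: a large tumbler near the middle, a small one about 80 mm towards -y; the steel folding stay at the left (+y) end.
- hinge (a point): point on the lid's hinge axis, mid-length of the chest: at x +100, y 0, z 114 mm in the chest's frame. The axis runs along the chest's y.
- handle (a point): middle of the lid's bar handle: round steel bar 11 mm thick, 110 mm long, parallel to the hinge, 35 mm clear of the lid's front edge, 235 mm from the hinge axis and (lid shut) 5 mm above it. Moves with the lid.
- lid (a joint): angle of the lid, rad: 0 shut, 1.45 fully open with the stay straight. The hinge is a bit stiff: let go above about 1.25 rad the lid stays where it is; lower down it falls shut under its weight (0.45 kg) and slams unless guided down by hand.
- knob (a point): centre of the dark knob at the stay's knee: 15 mm thick, 22 mm long, axis parallel to the hinge, sticking out from the stay into the chest (-y); the stay's flat arms (each 77 mm between pivots) lie 20 mm beside it, towards +y. Lid shut: inside the box near the front. Stay straight: 35 mm above the rim, 61 mm in front of the hinge axis, where it can be pinched from above.
- stay_foot (a point): the stay's lower pivot on the chest's end wall, in the same plane across the hinge as knob: 102 mm in front of the hinge axis, 30 mm below the rim. The knob moves on a circle of 77 mm radius about it.
- knee (a joint): knee angle of the stay, rad: 0 folded (lid shut), 2.85 dead straight, 2.99 at the stop just past straight: locked. The knee folds to the front: with the lid at 1.4 rad it reads about 2.3 to 2.6; then moving the knob back and down, towards the hinge, takes it past straight to the stop. Moving the knob forward and up breaks it, and the lid sinks with it. Both take a few newtons.
- large_base: large steel tumbler, open-topped and tapered: 62 mm high, 64 mm across the rim (62 mm between gripper pads), 44 mm across the foot, wall 2 mm, about 75 g. Origin at the centre of its underside, z towards its mouth. Stands in the chest from the start, the bottom of the large stack.
- small_base: small steel tumbler, the same shape: 54 mm high, 52 mm across the rim (50 mm between gripper pads), 36 mm across the foot, wall 2 mm, about 50 g. Origin at the centre of its underside, z towards its mouth. Stands in the chest from the start, the bottom of the small stack.
- large_1: large steel tumbler, open-topped and tapered: 62 mm high, 64 mm across the rim (62 mm between gripper pads), 44 mm across the foot, wall 2 mm, about 75 g. Origin at the centre of its underside, z towards its mouth. Set loosely into its own kind it rests with its underside (and rim) 18 mm above the other's; pressed, it wedges. Starts upright on the drying mat; may be absent.
- large_2: large steel tumbler, open-topped and tapered: 62 mm high, 64 mm across the rim (62 mm between gripper pads), 44 mm across the foot, wall 2 mm, about 75 g. Origin at the centre of its underside, z towards its mouth. Set loosely into its own kind it rests with its underside (and rim) 18 mm above the other's; pressed, it wedges. Starts upright on the drying mat; may be absent.
- small_1: small steel tumbler, the same shape: 54 mm high, 52 mm across the rim (50 mm between gripper pads), 36 mm across the foot, wall 2 mm, about 50 g. Origin at the centre of its underside, z towards its mouth. Set loosely into its own kind it rests with its underside (and rim) 18 mm above the other's; pressed, it wedges. Starts upright on the drying mat; may be absent.
- small_2: small steel tumbler, the same shape: 54 mm high, 52 mm across the rim (50 mm between gripper pads), 36 mm across the foot, wall 2 mm, about 50 g. Origin at the centre of its underside, z towards its mouth. Set loosely into its own kind it rests with its underside (and rim) 18 mm above the other's; pressed, it wedges. Starts upright on the drying mat; may be absent.
- mug: white mug with a handle, 74 mm across, 90 mm high, on the mat. Origin at its underside. To be left alone.
- spoon: steel spoon, 150 mm, lying beside the mat. Origin at its underside (middle of its length). To be left alone.
- sponge: yellow sponge, 70 by 110 by 30 mm. Origin at its underside. To be left alone.
Not all that is in view belongs to the job. What is shaped like the large_1 but green or red is not meant.

How it is judged (in metres and radians):
On the way, in this order (a step that is already met when the one before it is completed fails the run):
1. the lid is raised and its stay is locked just past straight, let go (value of joint knee above 2.93 rad and value of joint lid above 1.38 rad and contact force between the fingers and knee below 0.5 N and contact force between the fingers and lid below 0.5 N), for 0.3 s.
2. every tumbler is nested upright in the stack of its size, let go, the stay still locked (horizontal distance between each of large_1, large_2 and large_base below 0.007 m and angle between each of large_1, large_2, small_1, small_2's own z axis and vertical below 0.12 rad and z of large_1 in the frame of large_base between 0.013 and 0.045 m and z of large_2 in the frame of large_base between 0.013 and 0.045 m and z of each of large_base, small_base in the frame of chest below 0.012 m and angle between each of large_base, small_base's own z axis and vertical below 0.1 rad and horizontal distance between each of small_1, small_2 and small_base below 0.007 m and z of small_1 in the frame of small_base between 0.013 and 0.045 m and z of small_2 in the frame of small_base between 0.013 and 0.045 m and linear speed of each of large_1, large_2, small_1, small_2 below 0.02 m/s and value of joint knee above 2.93 rad and contact force between the fingers and large_1 below 0.3 N and contact force between the fingers and large_2 below 0.3 N and contact force between the fingers and small_1 below 0.3 N and contact force between the fingers and small_2 below 0.3 N), for 0.3 s.
3. the stay's knee is broken while the lid is still up (value of joint knee below 2.7 rad and value of joint lid above 0.8 rad), for 0.05 s.
At the end, for the whole second after the job is handed in: The lid is shut (within 0.03 rad), and every tumbler present is upright (within 0.12 rad) in the chest, nested in the stack of its own size: its axis within 7 mm of that of the bottom tumbler, its underside 13 to 45 mm above that one's, at rest; the bottom tumblers still stand on the chest's floor (horizontal distance between each of large_1, large_2 and large_base below 0.007 m and angle between each of large_1, large_2, small_1, small_2's own z axis and vertical below 0.12 rad and z of large_1 in the frame of large_base between 0.013 and 0.045 m and z of large_2 in the frame of large_base between 0.013 and 0.045 m and z of each of large_base, small_base in the frame of chest below 0.012 m and angle between each of large_base, small_base's own z axis and vertical below 0.1 rad and horizontal distance between each of small_1, small_2 and small_base below 0.007 m and z of small_1 in the frame of small_base between 0.013 and 0.045 m and z of small_2 in the frame of small_base between 0.013 and 0.045 m and linear speed of each of large_1, large_2, small_1, small_2 below 0.02 m/s and value of joint lid below 0.03 rad and velocity of joint lid below 0.1 rad/s); the robot touches nothing.
It fails at once if the lid slams: it comes down the last 0.5 rad faster than 1.5 rad/s (velocity of joint lid below -1.5 rad/s and value of joint lid below 0.5 rad).
It fails at once if a stack is pressed hard or something is dropped on it, so that the tumblers wedge: more than 20 N between a bottom tumbler and the chest (contact force between any of large_base, small_base and chest above 20 N).
It fails at once if a bystander (mug, spoon, sponge) is shifted by more than 15 mm (distance of any of mug, spoon, sponge from where it was at the start of the episode above 0.015 m).
Of large_1, large_2, small_1, small_2 only 2 to 4 are there at a start; the rules pass over those that are not, and their reading is None.
At some moment in a run one of large_1, large_2, small_1, small_2 may be knocked a few centimetres aside while the robot is not near it.
It also fails if it takes over 210 s, if anything falls off the work surface, if the arm or the gripper's body presses on something with over 40 N, if the wrist force passes 120 N, or if a joint passes its speed limit or range.

## Working session

There is one attempt and no reset: what is moved stays moved. The work goes in short steps, Python scripts to look and compute and a tool call to move; the robot and the scene stay as the last step left them, time stands still between calls to the robot, and variables do not carry over. Pictures are saved under pics/ and viewed, at most 14 in all, crops included, and the job is handed in when it is done.

Besides the shell and the picture viewer there is one more tool, called after "Request:" as name(argument=value, ...) on one line, values as JSON. step_arm: Moves the arm, as the interface text tells. Its arguments: {"type":"object","properties":{"deltas":{"type":"array","items":{"type":"number"}}},"required":["deltas"]}

```bash
ls; mkdir -p pics
cat > h.py <<'E'
from plant import *
import numpy as np, cv2
def save(cam,name,crop=None,s=1):
    im=capture(cam)
    np.save('pics/'+name+'.npy',im)
    sub(name,name,crop,s)
def sub(name,out,crop=None,s=1):
    im=np.load('pics/'+name+'.npy')
    if crop: im=im[crop[1]:crop[3],crop[0]:crop[2]]
    im=cv2.resize(im,None,fx=s,fy=s,interpolation=cv2.INTER_CUBIC)
    cv2.imwrite('pics/'+out+'.png',im[:,:,::-1])
def P(cam):
    p=camera_params(cam);R=cv2.Rodrigues(np.array(p['rvec'],float))[0]
    return np.array(p['mtx'],float),float(p['k1']),R,np.array(p['tvec'],float).ravel()
def ray(cam,u,v):
    K,k1,R,t=P(cam)
    d=cv2.undistortPoints(np.array([[[u,v]]],float),K,np.array([k1,0,0,0.]))[0,0]
    return -R.T@t, R.T@np.array([d[0],d[1],1])
def at_z(cam,u,v,z):
    c,d=ray(cam,u,v); return c+d*(z-c[2])/d[2]
def proj(cam,X):
    K,k1,R,t=P(cam)
    return cv2.projectPoints(np.array(X,float).reshape(-1,1,3),cv2.Rodrigues(R)[0],t,K,np.array([k1,0,0,0.]))[0].reshape(-1,2)
E
python3 - <<'E'
from h import *
save('top','t0');save('scene','s0')
for c in('top','scene'):
    K,k,R,t=P(c);print(c,K.round(1).tolist(),k,(-R.T@t).round(0),R.round(2).tolist())
print(get_obs())
E
```

```text
pics
top [[482.0, 0.0, 324.4], [0.0, 482.0, 237.7], [0.0, 0.0, 1.0]] -0.03224240673503317 [ 364.   56. 1232.] [[-0.01, -1.0, -0.0], [-0.98, 0.01, -0.18], [0.18, 0.0, -0.98]]
scene [[466.2, 0.0, 325.6], [0.0, 466.2, 242.5], [0.0, 0.0, 1.0]] -0.026024258512984396 [1185. -297.  810.] [[0.49, 0.87, -0.0], [0.62, -0.35, -0.7], [-0.61, 0.34, -0.72]]
{'time': 0.1, 'joint_positions': array([-1.39996946e+00,  3.42622969e-01,  1.52491552e+00, -1.56630638e-05,
        1.27540842e+00, -1.45986401e-01]), 'dq': array([-1.44056410e-03, -1.38689694e-03, -1.10063019e-03, -5.41587432e-04,
       -5.92568424e-06, -6.10721184e-04]), 'tau': array([ 1.84005563e-03, -4.32003987e+01, -2.44694102e+01,  7.19109806e-02,
        5.26714569e-02, -5.48978846e-05]), 'tool_pos': array([ 163.51930227, -498.50203394,  226.13216049]), 'tcp_rot': array([-3.14025063e+00, -1.82181733e-04,  3.16817716e-01]), 'contact_force': array([0.37290024, 0.70710737, 0.02839018]), 'moment': array([ 0.03266852,  0.01861961, -0.01958848]), 'finger_force': 0.0, 'grip_width': 91.77613819259967}
```

View pics/t0.png

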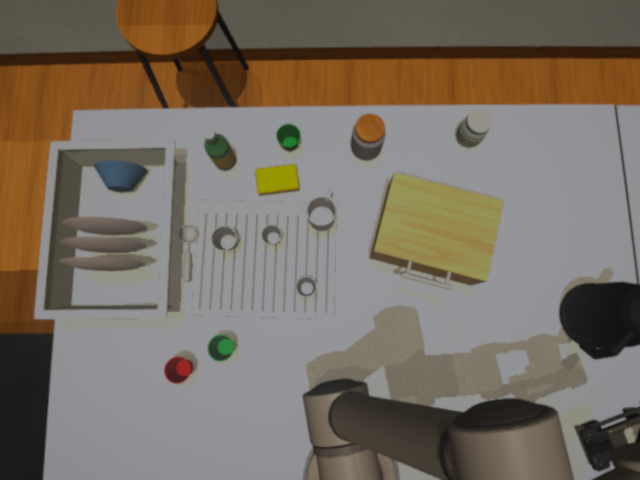

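View pics/s0.png

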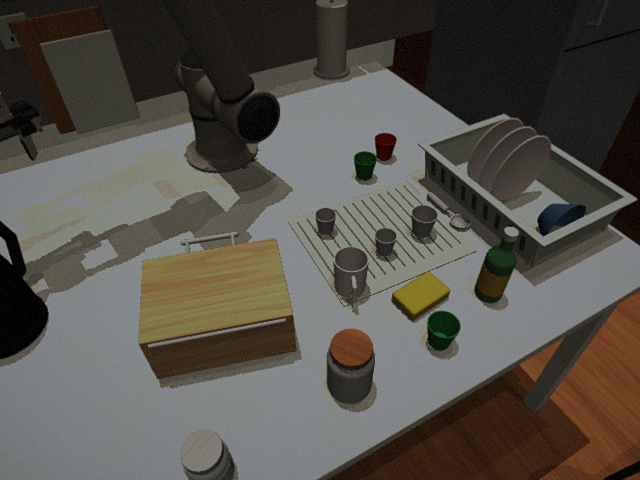

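The top view shows the chest at about (437,228) with its handle at (428,275), and three tumblers on the mat at about (227,238), (272,236) and (307,288). I'll enlarge those areas.

Run:
```python
from h import *
sub('t0','t0a',(360,160,520,300),5)
sub('t0','t0b',(190,190,350,310),5)
```

```text
(no output)
```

View pics/t0a.png

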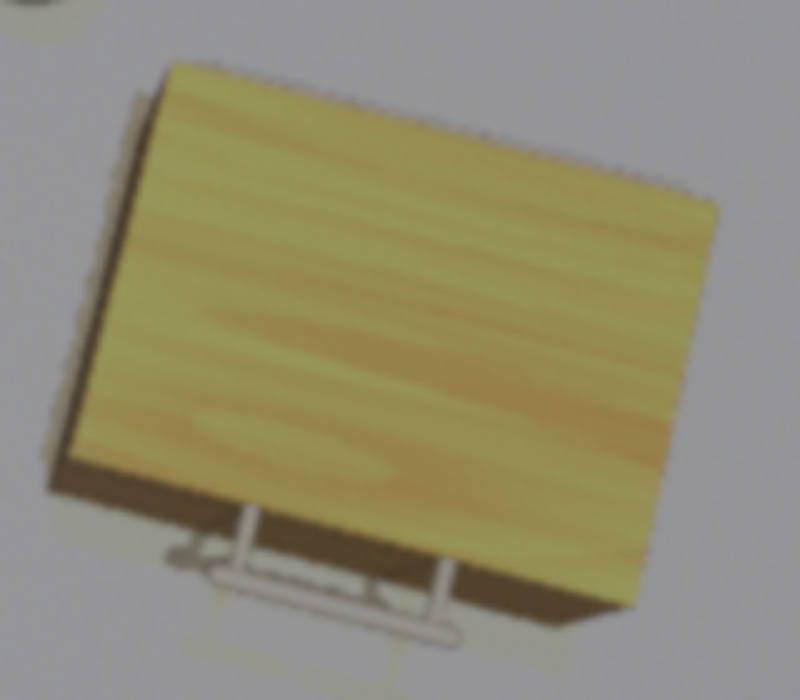

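View pics/t0b.png

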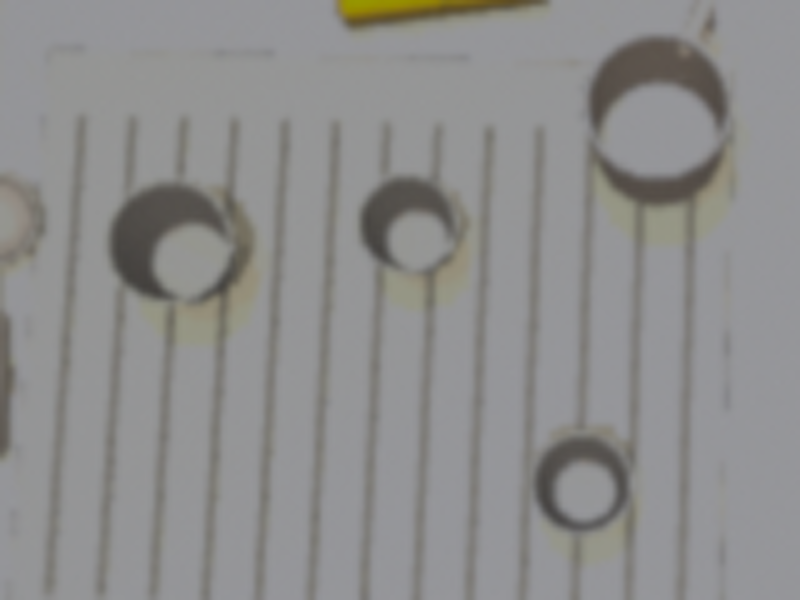

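The chest is turned by about 14°. The lid corners in the full picture are (395,172), (504,201), (487,281) and (374,252). Tumbler rims are at (224.4,238.2) for the large one, and (272,234.8) and (306.4,286.6) for the two small ones. The mug rim is at (322,214).

Run:
```python
from h import *
from scipy.optimize import least_squares
px=np.array([[395,172.4],[504,200.6],[487.4,281.2],[374,251.6]])
W=np.array([at_z('top',u,v,124) for u,v in px]);print(W.round(1)[:,:2].tolist())
print([np.linalg.norm(W[i]-W[(i+1)%4]).round(1) for i in range(4)])
hp=np.array([(360+217/5,160+575/5),(360+455/5,160+637/5)])
L=np.array([[100,135,124],[100,-135,124],[-100,-135,124],[-100,135,124],[-135,57,119],[-135,-53,119]])
L[4:,1]=[55,-55]
def w(p,L):
    c,s=np.cos(p[2]),np.sin(p[2]);return np.c_[p[0]+c*L[:,0]-s*L[:,1],p[1]+s*L[:,0]+c*L[:,1],L[:,2]]
A=np.vstack([px,hp])
r=least_squares(lambda p:(proj('top',w(p,L))-A).ravel(),[W[:,0].mean(),W[:,1].mean(),-.25])
p=r.x;print(p,np.degrees(p[2]));print(r.fun.round(1))
np.save('chest.npy',p)
H=np.array([[-135,0,119],[100,0,114],[-2,105,84],[39,105,149],[0,0,0],[0,-80,0]])
print(w(p,H).round(1))
for n,u,v,z in(('L',224.4,238.2,63),('B',272,234.8,55),('C',306.4,286.6,55),('mug',322,214,90)):print(n,at_z('top',u,v,z).round(1))
```

```text
[[720.3, -113.8], [648.1, -370.8], [457.2, -317.6], [529.2, -57.9]]
[np.float64(267.0), np.float64(198.2), np.float64(269.5), np.float64(199.2)]
[ 5.88985802e+02 -2.15302495e+02 -2.73158629e-01] -15.650836573832681
[-0.7 -0.5  0.6 -0.3  0.3  0.4  0.2  0.   0.4  0.2 -0.9  0.1]
[[ 459.  -178.9  119. ]
 [ 685.3 -242.3  114. ]
 [ 615.4 -113.7   84. ]
 [ 654.9 -124.7  149. ]
 [ 589.  -215.3    0. ]
 [ 567.4 -292.3    0. ]]
L [575.8 303.9  63. ]
B [584.5 187.2  55. ]
C [455.1 102.2  55. ]
mug [627.9  62.2  90. ]
```

Request:
step_arm(deltas=[29.5,32,0,5.6,24,29.5,32,0,5.6,24,29.5,32,0,5.6,24,29.5,32,0,5.6,24,29.5,32,0,5.6,24,29.5,32,0,5.6,24,29.5,32,0,5.6,24,29.5,32,0,5.6,24,29.5,32,0,5.6,24,29.5,32,0,5.8,24])

```text
time: 1.35
tool_pos: [459.3, -177.6, 226.5]
tcp_rot: [-3.141, -0.0, 1.301]
contact_force: [0.3, -0.5, -0.4]
grip_width: 24.4
finger_force: 0.0
```

Run:
```python
from h import *
o=get_obs();print(o['time'],o['tool_pos'],np.degrees(o['tcp_rot']),o['joint_positions'],o['grip_width'])
save('scene','s1',(100,80,420,320),2.5)
```

```text
1.35 [ 459.25327452 -177.62303441  226.47121646] [-1.79972712e+02 -3.62200046e-03  7.45417568e+01] [-5.24792361e-01  2.82918011e-01  1.61041061e+00 -6.21561278e-05
  1.24874084e+00 -2.54975448e-01] 24.40745026350458
```

View pics/s1.png

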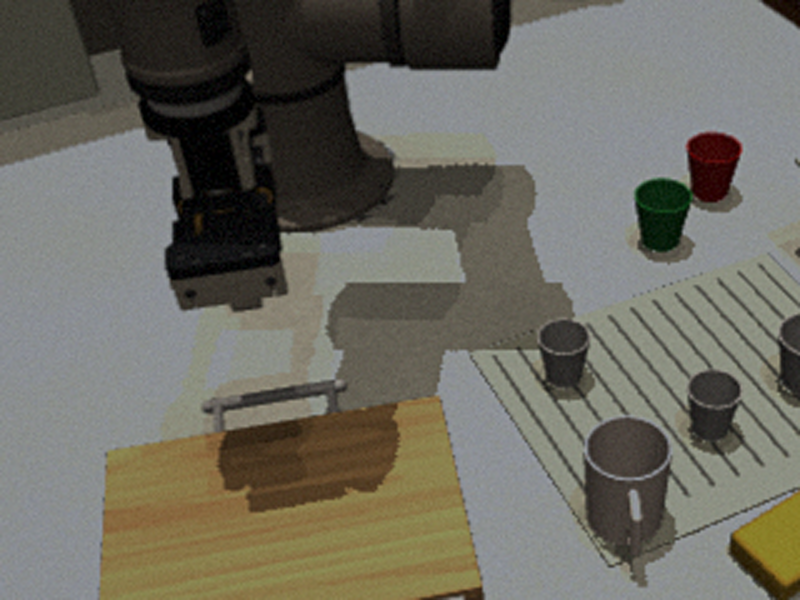

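The gripper sits above the handle with its narrow pads at the bottom. I'll descend onto the bar and close.

Request:
step_arm(deltas=[0,-0.5,-30,0,24,0,-0.5,-30,0,24,0,0,-30,0,24,0,0,-20,0,24,0,0,-8,0,24,0,0,0,0,24,0,0,0,0,5,0,0,0,0,5,0,0,0,0,5,0,0,0,0,5])

```text
time: 2.65
tool_pos: [460.1, -180.5, 109.6]
tcp_rot: [3.137, 0.001, 1.298]
contact_force: [4.5, -0.5, -0.9]
grip_width: 9.8
finger_force: 30.0
```

Run:
```python
from h import *
# arc for lid: handle path relative to shut, chest frame -> world rows
p=np.load('chest.npy');c,s=np.cos(p[2]),np.sin(p[2])
def hd(t):
    x=-235*np.cos(t)+5*np.sin(t);z=235*np.sin(t)+5*np.cos(t);return np.array([c*x,s*x,z])
T=np.linspace(0,1.42,31)
D=np.diff([hd(t) for t in T],axis=0)
print(D.round(1).tolist())
```

```text
[[0.5, -0.1, 11.1], [1.0, -0.3, 11.1], [1.5, -0.4, 11.0], [2.0, -0.6, 10.9], [2.5, -0.7, 10.8], [3.0, -0.8, 10.7], [3.5, -1.0, 10.5], [3.9, -1.1, 10.3], [4.4, -1.2, 10.1], [4.9, -1.4, 9.9], [5.3, -1.5, 9.7], [5.7, -1.6, 9.4], [6.2, -1.7, 9.1], [6.6, -1.8, 8.8], [7.0, -2.0, 8.5], [7.3, -2.1, 8.1], [7.7, -2.2, 7.7], [8.0, -2.3, 7.3], [8.4, -2.3, 6.9], [8.7, -2.4, 6.5], [9.0, -2.5, 6.1], [9.2, -2.6, 5.6], [9.5, -2.7, 5.2], [9.7, -2.7, 4.7], [9.9, -2.8, 4.2], [10.1, -2.8, 3.7], [10.2, -2.9, 3.2], [10.4, -2.9, 2.7], [10.5, -2.9, 2.2], [10.6, -3.0, 1.7]]
```

Request:
step_arm(deltas=[0.5,-0.1,11.1,0,5,1,-0.3,11.1,0,5,1.5,-0.4,11,0,5,2,-0.6,10.9,0,5,2.5,-0.7,10.8,0,5,3,-0.8,10.7,0,5,3.5,-1,10.5,0,5,3.9,-1.1,10.3,0,5,4.4,-1.2,10.1,0,5,4.9,-1.4,9.9,0,5])

```text
time: 3.9
tool_pos: [485.8, -187.8, 214.8]
tcp_rot: [-3.141, 0.001, 1.298]
contact_force: [4.8, -3.8, -8.5]
grip_width: 9.8
finger_force: 30.0
```

Request:
step_arm(deltas=[5.3,-1.5,9.7,0,5,5.7,-1.6,9.4,0,5,6.2,-1.7,9.1,0,5,6.6,-1.8,8.8,0,5,7,-2,8.5,0,5,7.3,-2.1,8.1,0,5,7.7,-2.2,7.7,0,5,8,-2.3,7.3,0,5,8.4,-2.3,6.9,0,5,8.7,-2.4,6.5,0,5])

```text
time: 5.15
tool_pos: [555.0, -207.5, 299.4]
tcp_rot: [-3.139, 0.001, 1.297]
contact_force: [-9.7, -2.1, 6.8]
grip_width: 9.6
finger_force: 30.0
```

Request:
step_arm(deltas=[9,-2.5,6.1,0,5,9.2,-2.6,5.6,0,5,9.5,-2.7,5.2,0,5,9.7,-2.7,4.7,0,5,9.9,-2.8,4.2,0,5,10.1,-2.8,3.7,0,5,10.2,-2.9,3.2,0,5,10.4,-2.9,2.7,0,5,8,-2.2,1.7,0,5,0,0,0,0,5])

```text
time: 6.4
tool_pos: [642.9, -232.5, 337.0]
tcp_rot: [3.138, 0.002, 1.297]
contact_force: [-1.0, -5.1, 5.6]
grip_width: 9.8
finger_force: 30.0
```

Run:
```python
from h import *
o=get_obs();print(o['time'],o['tool_pos'],o['contact_force'],o['joint_positions'])
save('top','t1',(330,140,530,290),4)
save('scene','s2')
```

```text
6.4 [ 642.90370403 -232.46425751  337.00115884] [-0.9525078  -5.14906026  5.63685681] [-4.58380973e-01  6.25330179e-01  7.66627028e-01 -1.22645729e-03
  1.74563549e+00 -1.84534756e-01]
```

View pics/t1.png

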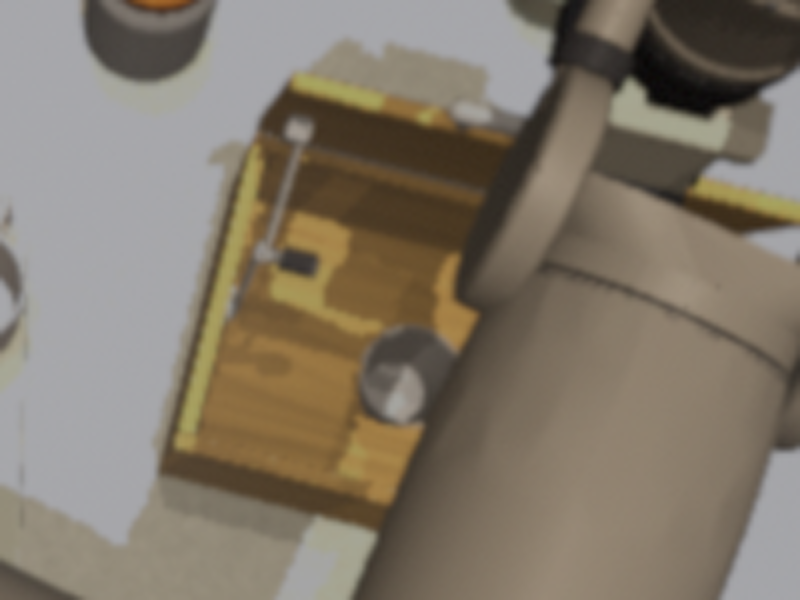

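Request:
step_arm(deltas=[4,-1.1,0.9,0,5,4,-1.1,0.7,0,5,3.5,-1,0.5,0,5,0,0,0,0,5,0,0,0,0,24,0,0,0,0,24,0,0,15,0,24,0,0,25,0,24,-40,10,10,0,24,-50,20,0,0,24])

```text
time: 7.75
tool_pos: [564.2, -204.5, 386.0]
tcp_rot: [3.141, -0.0, 1.298]
contact_force: [0.3, -1.2, 1.1]
grip_width: 24.2
finger_force: 0.0
```

Request:
step_arm(deltas=[-50,35,-10,-10,50,-45,40,-20,-10,50,-40,40,-20,-10,50,-30,45,-20,-10,50,-20,50,-20,-10,50,0,50,0,-10,50,0,50,0,-10,50,0,0,0,-10,50,0,0,0,0,50,0,0,0,0,50])

```text
time: 9.0
tool_pos: [381.6, 92.1, 297.7]
tcp_rot: [-3.141, -0.0, -0.052]
contact_force: [0.5, 0.1, 0.4]
grip_width: 49.8
finger_force: 0.0
```

Run:
```python
from h import *
o=get_obs();print(o['time'],o['tool_pos'],np.degrees(o['tcp_rot']))
save('top','t2',(370,150,530,270),5)
save('scene','s3',(90,120,330,400),2.1)
```

```text
9.0 [381.5580524   92.05232211 297.72245549] [-1.79990736e+02 -9.86267426e-03 -2.96709865e+00]
```

View pics/t2.png

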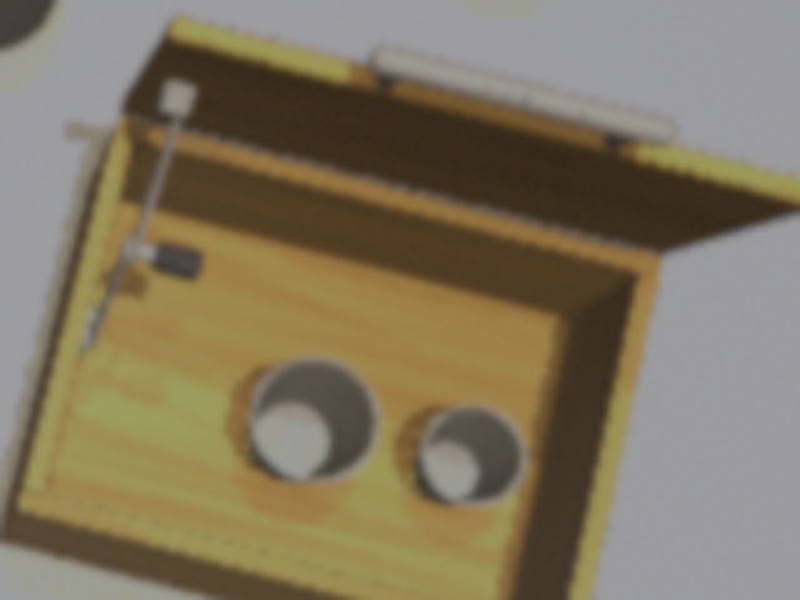

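View pics/s3.png

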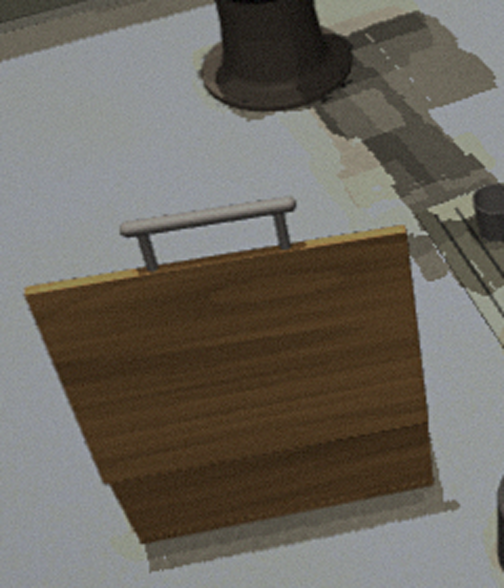

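The top view shows the lid up, with the knob at (405.4,202.2), the large base rim at (432.8,233.6) and the small base rim at (464,241). The middle of the handle is at (475,168.8).

```bash
cat >> h.py <<'E'
p=np.load('chest.npy');c_,s_=np.cos(p[2]),np.sin(p[2])
def c2w(L):
    L=np.atleast_2d(np.array(L,float));return np.c_[p[0]+c_*L[:,0]-s_*L[:,1],p[1]+s_*L[:,0]+c_*L[:,1],L[:,2]]
def w2c(W):
    W=np.atleast_2d(np.array(W,float));d=W[:,:2]-p[:2];return np.c_[c_*d[:,0]+s_*d[:,1],-s_*d[:,0]+c_*d[:,1],W[:,2]]
def knob(t):  # chest x,z of knob, knee
    a=t-0.077;u=np.array([100-102*np.cos(a),114+102*np.sin(a)]);f=np.array([-2,84.]);d=u-f;L=np.hypot(*d)
    h=np.sqrt(max(0,77**2-L*L/4));n=np.array([-d[1],d[0]])/L
    return (u+f)/2+h*n, 2.85-2*np.arccos(min(1,L/154))
E
python3 - <<'E'
from h import *
from scipy.optimize import least_squares
hp=np.array([[370+375/5,150+56/5],[370+675/5,150+130/5]])
def f(q):
    t,dy=q;x=100-235*np.cos(t)+5*np.sin(t);z=114+235*np.sin(t)+5*np.cos(t)
    return (proj('top',c2w([[x,55+dy,z],[x,-55+dy,z]]))-hp).ravel()
r=least_squares(f,[1.4,0]);print(r.x,r.fun);t=r.x[0]
for tt in(t,1.4,1.42):
    k,kn=knob(tt)
    r2=least_squares(lambda q:(proj('top',c2w([[k[0],q[0],k[1]]]))-[[405.4,202.2]]).ravel(),[95]);print(tt,k,kn,'knob y',r2.x,r2.fun,c2w([[k[0],r2.x[0],k[1]]]))
# free: for several z, knob chest pos
for z in(145,152,160): print(z,w2c([at_z('top',405.4,202.2,z)]))
for n,u,v,z in(('Lb',432.8,233.6,70),('Sb',464,241,62)):
    w=at_z('top',u,v,z);print(n,w,w2c([w]))
E
```

```text
[ 1.41452926 -0.09879047] [ 2.07369901  0.23680573 -2.06648103 -0.22302507]
1.4145292596647825 [ 24.64870782 156.2415834 ] 2.4659781069109488 knob y [95.29874968] [ 0.01203125 -0.04642364] [[ 638.42977681 -130.18666872  156.2415834 ]]
1.4 [ 21.75539605 157.24398377] 2.4003925558067984 knob y [95.43027676] [-0.26222753  1.01145863] [[ 635.67922128 -129.27947705  157.24398377]]
1.42 [ 25.83235825 155.79387045] 2.4935926112409414 knob y [95.24151631] [ 0.1228002  -0.47390573] [[ 639.55410163 -130.56109854  155.79387045]]
145 [[ 27.82134291  94.20127431 145.        ]]
152 [[ 25.77463711  94.88557159 152.        ]]
160 [[ 23.43554476  95.66762562 160.        ]]
Lb [ 580.24619171 -209.21738193   70.        ] [[-10.05718351   3.50177635  70.        ]]
Sb [ 562.30866554 -287.33214389   62.        ] [[ -6.25629561 -76.55585372  62.        ]]
```

Request:
step_arm(deltas=[38,-37,-11,-2.1,0,38,-37,-11,-2.1,0,38,-37,-11,-2.1,0,38,-37,-11,-2.1,0,38,-36,-11,-2.1,0,36.6,-36.4,-12.7,-2.1,0,0,0,-30,0,0,0,0,-30,0,0,0,0,-20,0,0,0,0,-10,0,0])

```text
time: 10.35
tool_pos: [607.5, -128.8, 138.5]
tcp_rot: [-3.141, 0.002, -0.275]
contact_force: [0.3, 0.8, -0.5]
grip_width: 0.4
finger_force: 0.0
```

Run:
```python
from h import *
o=get_obs();print(o['time'],o['tool_pos'],np.degrees(o['tcp_rot']),w2c([o['tool_pos']]),o['contact_force'],o['grip_width'])
```

```text
10.35 [ 607.513714   -128.75346962  138.46084161] [-1.79993348e+02  1.23132373e-01 -1.57366582e+01] [[ -5.50773847  88.33845182 138.46084161]] [ 0.25181579  0.80412405 -0.4858098 ] 0.4420726265308912
```

Request:
step_arm(deltas=[3.9,-1.1,0,0,0,3.9,-1.1,0,0,0,3.9,-1.1,0,0,0,3.9,-1.1,0,0,0,3.9,-1.1,0,0,0,3.9,-1.1,0,0,0,3.9,-1.1,0,0,0,1.9,-0.5,0,0,0,0,0,0,0,0,0,0,0,0,0])

```text
time: 11.6
tool_pos: [637.5, -136.5, 140.1]
tcp_rot: [3.141, -0.001, -0.275]
contact_force: [-0.3, 0.3, 0.1]
grip_width: 0.3
finger_force: 0.0
```

Request:
step_arm(deltas=[1,-0.3,0,0,0,1,-0.3,0,0,0,1,-0.3,0,0,0,1,-0.3,0,0,0,0,0,0,0,0,0,0,0,0,0,0,0,0,0,0,0,0,0,0,0,0,0,0,0,0,0,0,0,0,0])

```text
time: 12.85
tool_pos: [639.1, -136.9, 139.5]
tcp_rot: [3.141, 0.006, -0.274]
contact_force: [-8.9, 2.8, 2.3]
grip_width: 0.5
finger_force: 4.9
```

Run:
```python
from h import *
o=get_obs();print(w2c([o['tool_pos']]),o['contact_force'])
save('top','t3')
for t in(1.43,1.44,1.445,1.45,1.455):print(t,knob(t))
```

```text
[[ 27.07483283  88.99710148 139.47267023]] [-8.90149957  2.82732219  2.2651845 ]
1.43 (array([ 28.1954749, 154.8324311]), np.float64(2.550250873054002))
1.44 (array([ 30.97955436, 153.57980306]), np.float64(2.6199384185631645))
1.445 (array([ 32.6727207 , 152.75174499]), np.float64(2.6640874679783213))
1.45 (array([ 34.82751809, 151.62199281]), np.float64(2.722475873393679))
1.455 (array([ 39.22818795, 149.05508655]), np.float64(2.85))
```

Request:
step_arm(deltas=[-10,2.8,0,0,0,-11,3,0,0,0,0,0,40,0,30,0,0,50,0,60,0,0,20,0,75,-33,47,0,7,75,-33,47,0,7,75,-33,47,0,7,75,-33,47,0,7,75,-32,46,0,7,75])

```text
time: 14.15
tool_pos: [455.4, 103.5, 250.4]
tcp_rot: [3.141, -0.003, 0.34]
contact_force: [0.9, 1.3, 1.3]
grip_width: 73.4
finger_force: 0.0
```

Run:
```python
from h import *
o=get_obs();print(o['time'],o['tool_pos'],np.degrees(o['tcp_rot']))
t=capture('top');s=capture('scene');np.save('pics/t4.npy',t)
a=cv2.resize(t[150:270,370:530],(400,300),interpolation=cv2.INTER_CUBIC)
b=cv2.resize(t[190:310,190:350],(400,300),interpolation=cv2.INTER_CUBIC)
c=cv2.resize(s[80:305,200:500],(800,600))[:300] if 0 else cv2.resize(s[60:285,180:480],(400,300),interpolation=cv2.INTER_CUBIC)
d=cv2.resize(t,(400,300))
cv2.imwrite('pics/m4.png',np.vstack([np.hstack([a,b]),np.hstack([c,d])])[:,:,::-1])
```

```text
14.15 [455.38656802 103.54080116 250.37989894] [ 1.79967753e+02 -1.48189614e-01  1.94802350e+01]
```

View pics/m4.png

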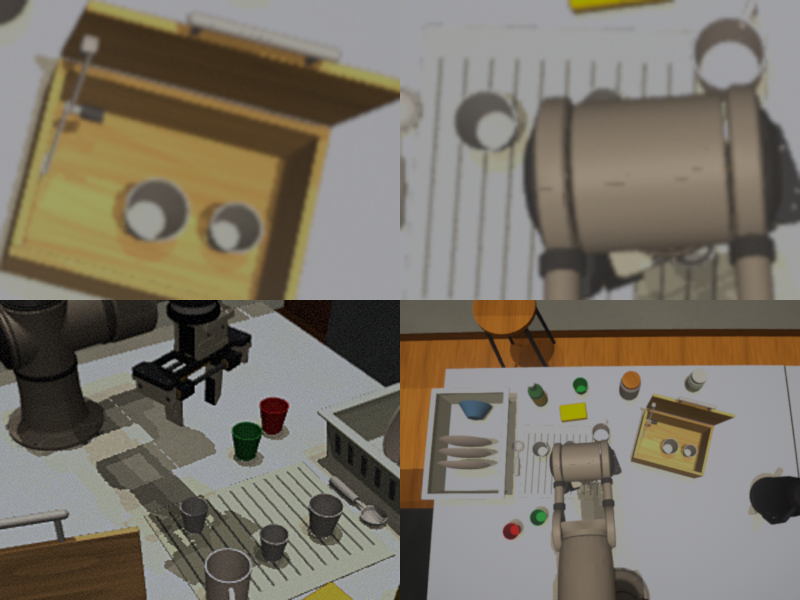

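The stay is straight and locked, and all three tumblers are still in place. I'll descend onto the near small one.

Request:
step_arm(deltas=[0,-1,-50,0,75,0,0,-50,0,75,0,0,-45,0,75,0,0,-35,0,75,0,0,-20,0,75,0,0,-7,0,75,0,0,0,0,75,0,0,0,0,40,0,0,0,0,40,0,0,0,0,40])

```text
time: 15.5
tool_pos: [456.6, 101.3, 43.4]
tcp_rot: [3.141, -0.001, 0.336]
contact_force: [-0.2, 0.4, 0.6]
grip_width: 49.3
finger_force: 8.6
```

Run:
```python
from h import *
o=get_obs();print(o['tool_pos'],o['grip_width'],o['finger_force'])
print(c2w([[-6.26,-76.56,72]]), proj('scene',[[455.1,102.2,55]]))
```

```text
[456.64712476 101.27082636  43.38174351] 49.339945456632684 8.564691538922489
[[ 562.30397993 -287.33513709   72.        ]] [[324.23952332 214.30018808]]
```

Request:
step_arm(deltas=[0,0,20,0,40,0,0,40,0,40,0,0,50,0,40,0,0,50,0,40,5,-20,20,0,40,15,-50,0,0,40,15,-55,0,0,40,15,-55,0,0,40,15,-55,0,0,40,14,-50,0,0,40])

```text
time: 16.75
tool_pos: [535.5, -185.8, 223.0]
tcp_rot: [3.141, -0.0, 0.336]
contact_force: [1.1, -0.1, -0.4]
grip_width: 48.6
finger_force: 30.0
```

Request:
step_arm(deltas=[12,-45,0,0,40,10,-40,0,0,40,4.7,-18.6,0,0,40,0,0,0,0,40,0,0,-30,0,40,0,0,-30,0,40,0,0,-20,0,40,0,0,0,0,40,0,0,0,0,40,0,0,0,0,40])

```text
time: 18.0
tool_pos: [562.6, -287.5, 144.3]
tcp_rot: [3.14, -0.001, 0.337]
contact_force: [-1.2, 0.1, -0.8]
grip_width: 48.4
finger_force: 30.0
```

Run:
```python
from h import *
o=get_obs();print(o['tool_pos'],np.degrees(o['tcp_rot']),o['grip_width'],o['finger_force'],o['contact_force'])
t=capture('top');s=capture('scene');np.save('pics/t5.npy',t)
a=cv2.resize(t[150:270,370:530],(400,300),interpolation=cv2.INTER_CUBIC)
b=cv2.resize(s[120:300,80:320],(400,300),interpolation=cv2.INTER_CUBIC)
cv2.imwrite('pics/m5.png',np.hstack([a,b])[:,:,::-1])
```

```text
[ 562.62623964 -287.477258    144.3122114 ] [ 1.79886479e+02 -8.02669886e-02  1.92856960e+01] 48.41644520776316 29.999884329736233 [-1.20624428  0.12969858 -0.81742666]
```

View pics/m5.png

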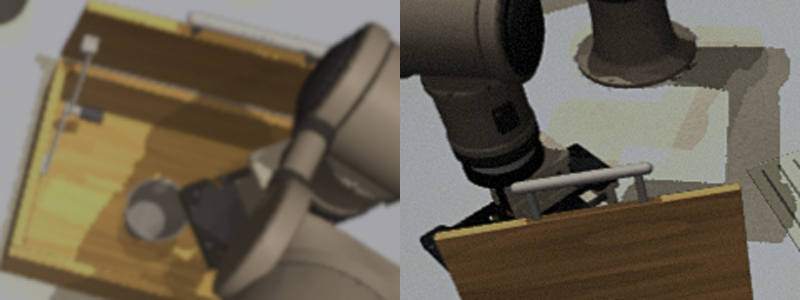

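Request:
step_arm(deltas=[0,0,-15,0,40,0,0,-15,0,40,0,0,-10,0,40,0,0,-10,0,40,0,0,-8,0,40,0,0,-5,0,40,0,0,-4,0,40,0,0,-3,0,40,0,0,0,0,40,0,0,0,0,40])

```text
time: 19.35
tool_pos: [562.1, -287.5, 73.1]
tcp_rot: [3.141, -0.0, 0.336]
contact_force: [-0.3, 0.5, -0.2]
grip_width: 48.6
finger_force: 30.0
```

Request:
step_arm(deltas=[0,0,-1,0,40,0,0,0,0,40,0,0,-1,0,40,0,0,0,0,40,0,0,-1,0,40,0,0,0,0,40,0,0,0,0,40,0,0,0,0,40,0,0,0,0,40,0,0,0,0,40])

```text
time: 20.6
tool_pos: [562.0, -287.4, 69.9]
tcp_rot: [3.142, 0.0, 0.336]
contact_force: [-0.4, -0.7, -0.7]
grip_width: 48.1
finger_force: 30.0
```

Request:
step_arm(deltas=[0,0,-0.7,0,40,0,0,0,0,40,0,0,0,0,40,0,0,0,0,40,0,0,0,0,40,0,0,0,0,40,0,0,0,0,40,0,0,0,0,40,0,0,0,0,40,0,0,0,0,40])

```text
time: 21.85
tool_pos: [562.0, -287.5, 69.2]
tcp_rot: [3.141, -0.0, 0.336]
contact_force: [0.3, -0.9, -0.1]
grip_width: 48.5
finger_force: 30.0
```

Request:
step_arm(deltas=[0,0,-1,0,40,0,0,0,0,40,0,0,0,0,40,0,0,0,0,40,0,0,0,0,40,0,0,0,0,40,0,0,0,0,40,0,0,0,0,40,0,0,0,0,40,0,0,0,0,40])

```text
time: 23.1
tool_pos: [562.0, -287.4, 68.2]
tcp_rot: [3.141, 0.0, 0.336]
contact_force: [-0.2, 0.0, -0.8]
grip_width: 48.3
finger_force: 30.0
```

Request:
step_arm(deltas=[0,0,-1,0,40,0,0,0,0,40,0,0,0,0,40,0,0,0,0,40,0,0,0,0,40,0,0,0,0,40,0,0,0,0,40,0,0,0,0,40,0,0,0,0,40,0,0,0,0,40])

```text
time: 24.35
tool_pos: [562.0, -287.4, 67.2]
tcp_rot: [3.141, 0.0, 0.336]
contact_force: [0.2, 0.7, -1.3]
grip_width: 48.2
finger_force: 30.0
```

Request:
step_arm(deltas=[0,0,-1,0,40,0,0,0,0,40,0,0,0,0,40,0,0,0,0,40,0,0,0,0,40,0,0,0,0,40,0,0,0,0,40,0,0,0,0,40,0,0,0,0,40,0,0,0,0,40])

```text
time: 25.6
tool_pos: [562.0, -287.4, 66.2]
tcp_rot: [3.141, 0.0, 0.336]
contact_force: [0.4, -0.1, -0.1]
grip_width: 48.6
finger_force: 30.0
```

Request:
step_arm(deltas=[0,0,-1,0,40,0,0,0,0,40,0,0,0,0,40,0,0,0,0,40,0,0,0,0,40,0,0,0,0,40,0,0,0,0,40,0,0,0,0,40,0,0,0,0,40,0,0,0,0,40])

```text
time: 26.85
tool_pos: [562.1, -287.5, 65.2]
tcp_rot: [3.141, -0.0, 0.336]
contact_force: [0.8, -0.3, 1.6]
grip_width: 48.4
finger_force: 30.0
```

Request:
step_arm(deltas=[0,0,-0.5,0,40,0,0,0,0,40,0,0,0,0,50,0,0,0,0,54,0,0,0,0,57,0,0,0,0,58,0,0,0,0,58,0,0,10,0,58,0,0,20,0,58,0,0,30,0,58])

```text
time: 28.1
tool_pos: [561.7, -287.2, 125.2]
tcp_rot: [-3.141, 0.001, 0.336]
contact_force: [0.3, -0.3, 0.4]
grip_width: 57.7
finger_force: 0.0
```

Request:
step_arm(deltas=[0,0,50,0,60,0,0,40,0,70,-20,45,0,0,75,-20,60,0,0,75,-20,60,0,0,75,-20,60,0,0,75,-20,60,0,0,75,-30,60,0,0,75,0,0,0,0,75,0,0,0,0,75])

```text
time: 29.35
tool_pos: [435.6, 50.5, 215.5]
tcp_rot: [3.14, -0.002, 0.337]
contact_force: [0.7, 0.4, -0.3]
grip_width: 74.8
finger_force: 0.0
```

Run:
```python
from h import *
o=get_obs();print(o['time'],o['tool_pos'],np.degrees(o['tcp_rot']))
t=capture('top');s=capture('scene');np.save('pics/t6.npy',t)
a=cv2.resize(t[150:270,370:530],(400,300),interpolation=cv2.INTER_CUBIC)
b=cv2.resize(t[190:310,190:350],(400,300),interpolation=cv2.INTER_CUBIC)
c=cv2.resize(s[150:330,280:520],(400,300),interpolation=cv2.INTER_CUBIC)
d=cv2.resize(t[210:255,420:480],(400,300),interpolation=cv2.INTER_CUBIC)
cv2.imwrite('pics/m6.png',np.vstack([np.hstack([a,b]),np.hstack([d,c])])[:,:,::-1])
```

```text
29.35 [435.56254208  50.52797913 215.48724425] [ 1.79930964e+02 -9.25190794e-02  1.93200053e+01]
```

View pics/m6.png

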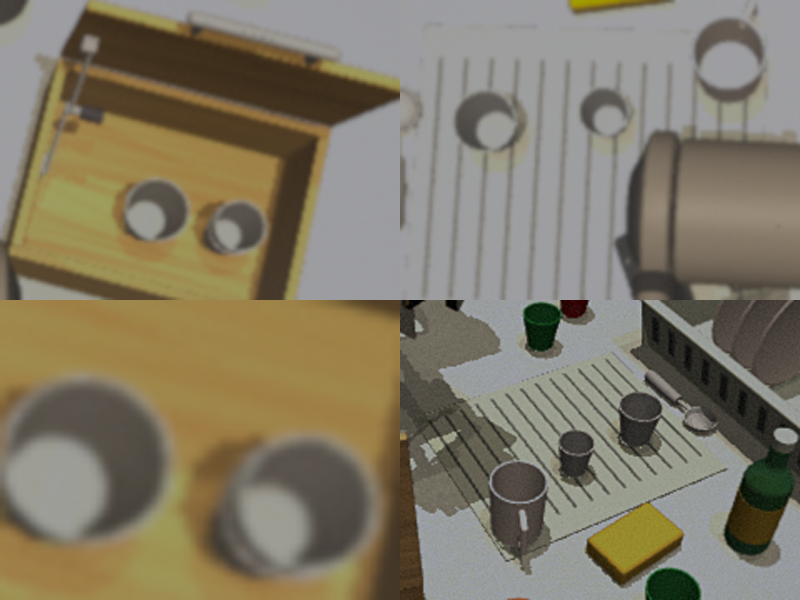

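Small_1 is nested and the other tumblers haven't moved. Next is the second small one at (272.8,234.8).

Request:
step_arm(deltas=[38,35,0,0,75,38,35,0,0,75,38,35,0,0,75,34.5,31.5,0,0,75,0,0,-50,0,75,0,0,-50,0,75,0,0,-40,0,75,0,0,-25,0,75,0,0,-7,0,75,0,0,0,0,75])

```text
time: 30.7
tool_pos: [584.2, 186.3, 42.7]
tcp_rot: [3.141, 0.0, 0.335]
contact_force: [0.3, -0.3, 0.7]
grip_width: 74.5
finger_force: 0.0
```

Run:
```python
from h import *
o=get_obs();print(o['tool_pos'],o['contact_force'])
print(at_z('top',464.8,240,80),w2c([at_z('top',464.8,240,80)]),at_z('top',272.4,234.8,55))
```

```text
[584.21407307 186.32875816  42.72530451] [ 0.29820766 -0.32610659  0.71938526]
[ 561.69822846 -284.15676303   80.        ] [[ -7.700736   -73.66288484  80.        ]] [584.45847042 186.21307037  55.        ]
```

Request:
step_arm(deltas=[0,0,0,0,40,0,0,0,0,40,0,0,0,0,40,0,0,20,0,40,0,0,40,0,40,0,0,50,0,40,0,0,50,0,40,-10,-20,0,0,40,-10,-50,0,0,40,-10,-50,0,0,40])

```text
time: 31.95
tool_pos: [553.0, 66.3, 203.0]
tcp_rot: [3.141, -0.001, 0.338]
contact_force: [0.8, -0.5, -0.8]
grip_width: 47.8
finger_force: 30.0
```

Request:
step_arm(deltas=[0,-55,0,0,40,0,-55,0,0,40,0,-55,0,0,40,0,-55,0,0,40,0,-50,0,0,40,0,-40,0,0,40,3,-30,0,0,40,5,-12.5,0,0,40,0,0,0,0,40,0,0,0,0,40])

```text
time: 33.2
tool_pos: [561.7, -284.0, 202.7]
tcp_rot: [-3.141, 0.0, 0.337]
contact_force: [0.2, 0.7, -0.9]
grip_width: 47.9
finger_force: 30.0
```

Request:
step_arm(deltas=[0,-2.5,-35,0,40,0,0,-35,0,40,0,0,-15,0,40,0,0,-10,0,40,0,0,-8,0,40,0,0,-5,0,40,0,0,-4,0,40,0,0,-4,0,40,0,0,-1,0,40,0,0,0,0,40])

```text
time: 34.45
tool_pos: [561.5, -287.9, 85.7]
tcp_rot: [3.141, 0.0, 0.336]
contact_force: [-0.9, 0.3, -0.5]
grip_width: 48.1
finger_force: 30.0
```

Request:
step_arm(deltas=[0,0,-1,0,40,0,0,0,0,40,0,0,-1,0,40,0,0,0,0,40,0,0,0,0,40,0,0,0,0,40,0,0,0,0,40,0,0,0,0,40,0,0,0,0,40,0,0,0,0,40])

```text
time: 35.7
tool_pos: [561.5, -287.9, 83.7]
tcp_rot: [3.142, 0.0, 0.336]
contact_force: [-0.6, 0.7, 0.2]
grip_width: 48.7
finger_force: 30.0
```

Request:
step_arm(deltas=[0,0,-1,0,40,0,0,0,0,40,0,0,0,0,40,0,0,0,0,40,0,0,0,0,40,0,0,0,0,40,0,0,0,0,40,0,0,0,0,40,0,0,0,0,40,0,0,0,0,40])

```text
time: 36.95
tool_pos: [561.5, -287.8, 82.7]
tcp_rot: [3.141, 0.0, 0.336]
contact_force: [-0.4, -0.0, -0.6]
grip_width: 48.0
finger_force: 30.0
```

Request:
step_arm(deltas=[0,0,-1,0,40,0,0,0,0,40,0,0,0,0,40,0,0,0,0,40,0,0,0,0,40,0,0,0,0,40,0,0,0,0,40,0,0,0,0,40,0,0,0,0,40,0,0,0,0,40])

```text
time: 38.2
tool_pos: [561.5, -287.9, 81.7]
tcp_rot: [3.141, 0.0, 0.336]
contact_force: [-1.3, -1.0, 1.2]
grip_width: 48.2
finger_force: 30.0
```

Request:
step_arm(deltas=[0,0,-0.5,0,40,0,0,0,0,40,0,0,0,0,50,0,0,0,0,54,0,0,0,0,57,0,0,0,0,58,0,0,0,0,58,0,0,10,0,58,0,0,20,0,58,0,0,30,0,58])

```text
time: 39.45
tool_pos: [561.2, -287.7, 141.8]
tcp_rot: [-3.141, 0.001, 0.336]
contact_force: [0.2, -0.6, -0.1]
grip_width: 58.0
finger_force: 0.0
```

Request:
step_arm(deltas=[0,0,40,0,60,-10,30,20,0,70,-15,45,0,0,80,-20,60,0,0,85,-20,60,0,0,85,-20,60,0,0,85,-20,60,0,0,85,-20,60,0,0,85,0,30,0,0,85,0,0,0,0,85])

```text
time: 40.7
tool_pos: [437.6, 115.3, 202.1]
tcp_rot: [3.141, -0.002, 0.34]
contact_force: [0.6, 0.4, 0.0]
grip_width: 84.6
finger_force: 0.0
```

Run:
```python
from h import *
o=get_obs();print(o['time'],o['tool_pos'],np.degrees(o['tcp_rot']))
t=capture('top');s=capture('scene');np.save('pics/t7.npy',t)
a=cv2.resize(t[150:270,370:530],(400,300),interpolation=cv2.INTER_CUBIC)
b=cv2.resize(t[190:310,190:350],(400,300),interpolation=cv2.INTER_CUBIC)
c=cv2.resize(s[150:330,280:520],(400,300),interpolation=cv2.INTER_CUBIC)
d=cv2.resize(t[210:255,420:480],(400,300),interpolation=cv2.INTER_CUBIC)
cv2.imwrite('pics/m7.png',np.vstack([np.hstack([a,b]),np.hstack([d,c])])[:,:,::-1])
```

```text
40.7 [437.60200533 115.28928936 202.08070333] [ 1.79979046e+02 -9.49182246e-02  1.94777924e+01]
```

View pics/m7.png

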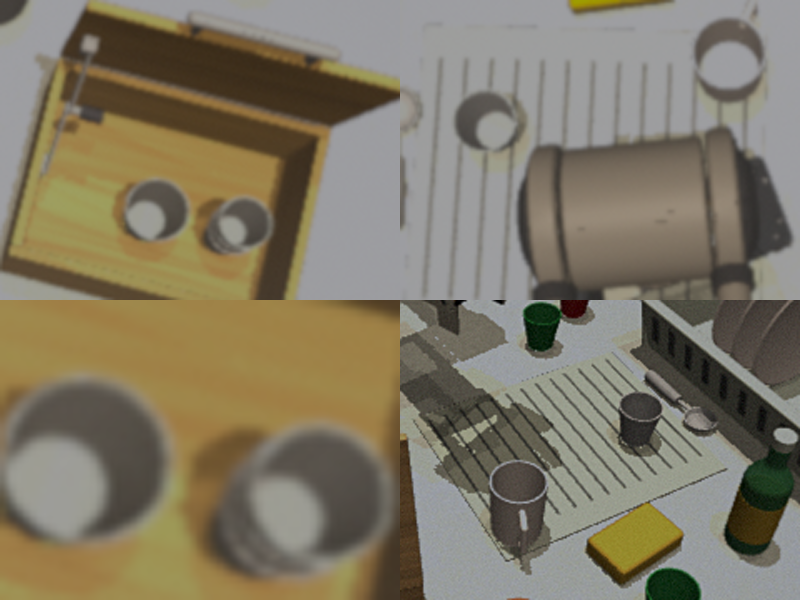

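Both small tumblers are nested. The large one is still at (224.6,238.3), so I'll pick it up next.

Request:
step_arm(deltas=[34.5,47,0,-2.5,80,34.5,47,0,-2.5,80,34.5,47,0,-2.5,80,34.5,47,0,-2.5,80,0,0,0,0,80,0,0,-50,0,80,0,0,-40,0,80,0,0,-20,0,80,0,0,0,0,80,0,0,0,0,80])

```text
time: 42.05
tool_pos: [576.7, 300.7, 92.7]
tcp_rot: [-3.141, -0.002, 0.161]
contact_force: [1.0, -0.3, 0.4]
grip_width: 80.0
finger_force: 0.0
```

Request:
step_arm(deltas=[-0.8,2.8,-20,0,80,0,0,-15,0,80,0,0,-7.5,0,80,0,0,0,0,80,0,0,0,0,50,0,0,0,0,50,0,0,0,0,50,0,0,0,0,50,0,0,20,0,50,0,0,40,0,50])

```text
time: 43.3
tool_pos: [573.5, 303.7, 107.1]
tcp_rot: [3.14, 0.005, 0.162]
contact_force: [-0.1, -0.5, 0.6]
grip_width: 60.1
finger_force: 30.0
```

Request:
step_arm(deltas=[0,0,50,0,50,0,0,50,0,50,-5,-30,8,0,50,-5,-50,0,0,50,-5,-55,0,0,50,-5,-55,0,0,50,0,-55,0,0,50,0,-55,0,0,50,0,-50,0,0,50,0,-40,0,0,50])

```text
time: 44.55
tool_pos: [554.4, -87.7, 216.5]
tcp_rot: [3.141, 0.0, 0.161]
contact_force: [0.1, -0.1, -0.9]
grip_width: 60.9
finger_force: 30.0
```

Request:
step_arm(deltas=[0,-40,0,0,50,5,-35,0,0,50,8,-25,0,0,50,8,-15,0,0,50,4,-5,0,0,50,0,0,0,0,50,0,0,0,0,50,0,0,0,0,50,0,0,0,0,50,0,0,0,0,50])

```text
time: 45.8
tool_pos: [579.9, -205.4, 216.8]
tcp_rot: [3.141, -0.0, 0.162]
contact_force: [-0.3, 0.4, 0.6]
grip_width: 60.3
finger_force: 30.0
```

Request:
step_arm(deltas=[0.3,-3.8,-35,0,50,0,0,-35,0,50,0,0,-25,0,50,0,0,-15,0,50,0,0,-10,0,50,0,0,-8,0,50,0,0,-5,0,50,0,0,-4,0,50,0,0,-2,0,50,0,0,0,0,50])

```text
time: 47.05
tool_pos: [580.3, -209.4, 77.8]
tcp_rot: [3.141, -0.0, 0.162]
contact_force: [0.5, 0.2, -0.6]
grip_width: 60.6
finger_force: 30.0
```

Request:
step_arm(deltas=[0,0,-1,0,50,0,0,0,0,50,0,0,-1,0,50,0,0,0,0,50,0,0,0,0,50,0,0,0,0,50,0,0,0,0,50,0,0,0,0,50,0,0,0,0,50,0,0,0,0,50])

```text
time: 48.3
tool_pos: [580.2, -209.4, 75.7]
tcp_rot: [3.141, -0.0, 0.162]
contact_force: [0.1, -0.2, -0.7]
grip_width: 60.3
finger_force: 30.0
```

Request:
step_arm(deltas=[0,0,-1,0,50,0,0,0,0,50,0,0,-1,0,50,0,0,0,0,50,0,0,0,0,50,0,0,0,0,50,0,0,0,0,50,0,0,0,0,50,0,0,0,0,50,0,0,0,0,50])

```text
time: 49.55
tool_pos: [580.2, -209.4, 73.6]
tcp_rot: [3.142, 0.0, 0.162]
contact_force: [-0.3, -0.1, -0.9]
grip_width: 60.2
finger_force: 30.0
```

Request:
step_arm(deltas=[0,0,-1,0,50,0,0,0,0,50,0,0,0,0,50,0,0,0,0,50,0,0,0,0,50,0,0,0,0,50,0,0,0,0,50,0,0,0,0,50,0,0,0,0,50,0,0,0,0,50])

```text
time: 50.8
tool_pos: [580.2, -209.4, 72.7]
tcp_rot: [3.142, 0.0, 0.162]
contact_force: [-0.0, -0.6, -0.3]
grip_width: 60.5
finger_force: 30.0
```

Request:
step_arm(deltas=[0,0,-1,0,50,0,0,0,0,50,0,0,0,0,50,0,0,0,0,50,0,0,0,0,50,0,0,0,0,50,0,0,0,0,50,0,0,0,0,50,0,0,0,0,50,0,0,0,0,50])

```text
time: 52.05
tool_pos: [580.2, -209.4, 71.7]
tcp_rot: [3.142, 0.0, 0.162]
contact_force: [-0.2, -0.6, -1.2]
grip_width: 60.4
finger_force: 30.0
```

Request:
step_arm(deltas=[0,0,-1,0,50,0,0,0,0,50,0,0,0,0,50,0,0,0,0,50,0,0,0,0,50,0,0,0,0,50,0,0,0,0,50,0,0,0,0,50,0,0,0,0,50,0,0,0,0,50])

```text
time: 53.3
tool_pos: [580.2, -209.4, 70.6]
tcp_rot: [3.142, 0.0, 0.162]
contact_force: [0.1, -0.9, -0.5]
grip_width: 60.4
finger_force: 30.0
```

Request:
step_arm(deltas=[0,0,-1,0,50,0,0,0,0,50,0,0,0,0,50,0,0,0,0,50,0,0,0,0,50,0,0,0,0,50,0,0,0,0,50,0,0,0,0,50,0,0,0,0,50,0,0,0,0,50])

```text
time: 54.55
tool_pos: [580.3, -209.4, 70.0]
tcp_rot: [3.141, -0.0, 0.162]
contact_force: [-1.1, 0.4, 5.2]
grip_width: 60.7
finger_force: 31.4
```

It's seated with light contact. I'll ease up a little and let go.

Request:
step_arm(deltas=[0,0,0.6,0,50,0,0,0,0,50,0,0,0,0,62,0,0,0,0,66,0,0,0,0,68,0,0,0,0,68,0,0,10,0,68,0,0,20,0,68,0,0,30,0,68,0,0,40,0,68])

```text
time: 55.8
tool_pos: [579.8, -209.2, 171.2]
tcp_rot: [-3.141, 0.001, 0.162]
contact_force: [0.6, 0.0, 1.3]
grip_width: 68.2
finger_force: 0.0
```

Request:
step_arm(deltas=[-20,20,20,0,68,-40,40,0,0,60,-50,50,0,0,60,-50,50,0,0,60,-50,50,0,0,60,0,20,0,0,60,0,0,0,0,60,0,0,0,0,60,0,0,0,0,60,0,0,0,0,60])

```text
time: 57.05
tool_pos: [387.8, 2.6, 190.1]
tcp_rot: [3.142, 0.0, 0.161]
contact_force: [-0.0, 0.4, -0.0]
grip_width: 60.0
finger_force: 0.0
```

Run:
```python
from h import *
o=get_obs();print(o['time'],o['tool_pos'],np.degrees(o['tcp_rot']))
t=capture('top');s=capture('scene');np.save('pics/t8.npy',t)
a=cv2.resize(t[150:270,370:530],(800,600),interpolation=cv2.INTER_CUBIC)
b=cv2.resize(t[190:310,190:350],(240,180),interpolation=cv2.INTER_CUBIC)
a[420:,560:]=b
cv2.imwrite('pics/m8.png',a[:,:,::-1])
```

```text
57.05 [387.84302173   2.60778678 190.13433743] [1.79998981e+02 2.20972059e-02 9.20474576e+00]
```

View pics/m8.png

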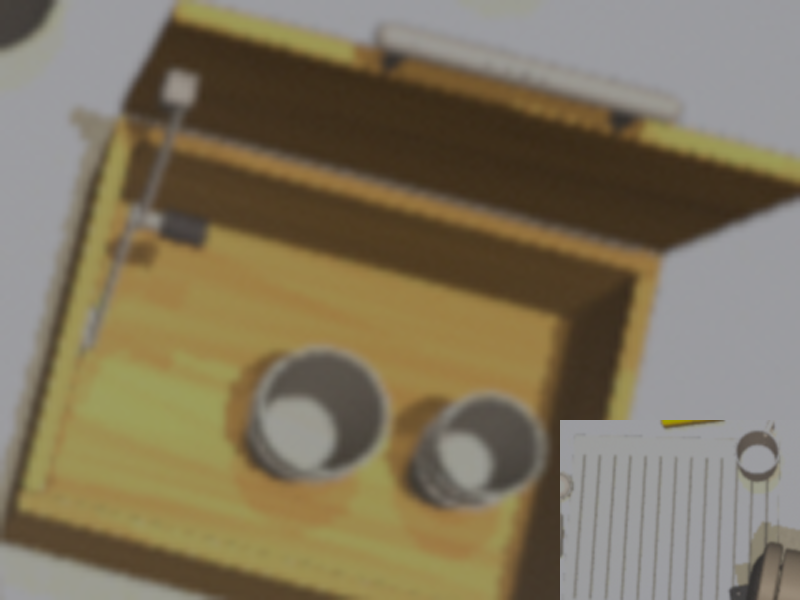

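All three tumblers are nested and the mat is clear. Now I'll break the stay by pinching the knee, from the knob's end to the arm's outer side, across the chest's y axis.

Request:
step_arm(deltas=[41.3,-21,0,-4.2,60,41.3,-21,0,-4.2,60,41.3,-21,0,-4.2,60,41.3,-21,0,-4.2,60,41.3,-21,0,-4,60,41.2,-21,0,-4,60,0,0,0,0,60,0,0,0,0,60,0,0,0,0,60,0,0,0,0,60])

```text
time: 58.4
tool_pos: [634.9, -122.4, 191.0]
tcp_rot: [3.141, -0.001, -0.27]
contact_force: [-0.0, -0.3, 1.6]
grip_width: 60.0
finger_force: 0.0
```

Run:
```python
from h import *
o=get_obs();print(o['time'],w2c([o['tool_pos']]),np.degrees(o['tcp_rot']),o['contact_force'])
for z in(144,147,150):print(z,w2c([at_z('top',406.8,195.8,z),at_z('top',370+138/5,150+215/5,z)]))
for t in(1.36,1.38,1.4):print(knob(t))
```

```text
58.4 [[ 19.11117173 101.87656183 190.95192522]] [ 1.79993924e+02 -2.91488790e-02 -1.54982644e+01] [-0.01362766 -0.31857325  1.62951015]
144 [[ 43.92790847  94.48082701 144.        ]
 [ 44.91773707 116.78809485 144.        ]]
147 [[ 43.0071387   94.77305678 147.        ]
 [ 43.99423769 117.01880874 147.        ]]
150 [[ 42.08636893  95.06528655 150.        ]
 [ 43.07073831 117.24952264 150.        ]]
(array([ 14.88952595, 159.1248555 ]), np.float64(2.2537928820737774))
(array([ 18.17206817, 158.31075068]), np.float64(2.3224662478289324))
(array([ 21.75539605, 157.24398377]), np.float64(2.4003925558067984))
```

Request:
step_arm(deltas=[0,0,-20,0,60,0,0,-18,0,60,0,0,-10,0,60,0,0,0,0,60,3.9,-1.1,0,0,60,3.9,-1.1,0,0,60,3.9,-1.1,0,0,60,3.9,-1.1,0,0,60,0,0,0,0,60,0,0,0,0,60])

```text
time: 59.65
tool_pos: [650.8, -127.2, 142.1]
tcp_rot: [3.142, 0.0, -0.271]
contact_force: [-0.2, 0.1, 0.2]
grip_width: 60.3
finger_force: 0.0
```

Clear of everything. I'll close on the knee.

Request:
step_arm(deltas=[0,0,0,0,48,0,0,0,0,42,0,0,0,0,38,0,0,0,0,34,0,0,0,0,30,0,0,0,0,25,0,0,0,0,25,0,0,0,0,25,0,0,0,0,25,0,0,0,0,25])

```text
time: 60.9
tool_pos: [651.4, -125.1, 142.3]
tcp_rot: [-3.139, -0.0, -0.271]
contact_force: [1.4, 7.0, 0.6]
grip_width: 35.8
finger_force: 30.0
```

Request:
step_arm(deltas=[-1.9,0.5,1.4,0,25,-1.9,0.5,1.4,0,25,-2.1,0.6,1.3,0,25,-2.1,0.6,1.3,0,25,-3.7,1,2,0,25,-2.7,0.8,1.2,0,25,-3.2,0.9,1.2,0,25,-3.2,0.9,1.2,0,25,-3.5,1,1.1,0,25,0,0,0,0,25])

```text
time: 62.15
tool_pos: [626.7, -118.2, 153.7]
tcp_rot: [-3.139, 0.001, -0.27]
contact_force: [3.4, 6.4, -2.7]
grip_width: 35.2
finger_force: 30.0
```

Run:
```python
from h import *
o=get_obs();print(o['time'],w2c([o['tool_pos']]),o['contact_force'],o['grip_width'])
t=capture('top');s=capture('scene');np.save('pics/t9.npy',t)
a=cv2.resize(t[130:250,370:530],(400,300),interpolation=cv2.INTER_CUBIC)
b=cv2.resize(s[120:300,80:320],(400,300),interpolation=cv2.INTER_CUBIC)
cv2.imwrite('pics/m9.png',np.hstack([a,b])[:,:,::-1])
```

```text
62.15 [[ 10.15600138 103.66904443 153.71915542]] [ 3.39355227  6.3596721  -2.72735064] 35.23721497074032
```

View pics/m9.png

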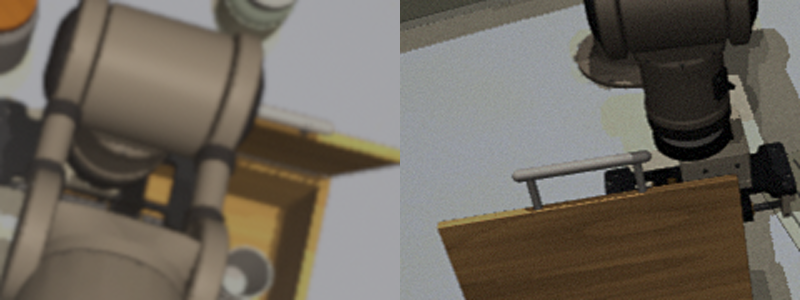

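The knee was carried about 27 mm forward and up with little force. I'll let go and retreat, then check the lid angle with image code, since all 14 picture views are used.

Request:
step_arm(deltas=[0,0,0,0,45,0,0,0,0,60,0,0,0,0,60,-14.5,4,0,0,60,-14.5,4,0,0,60,0,0,45,0,60,0,0,50,0,60,-50,40,40,10,40,-50,50,0,10,24,-50,50,0,10,24])

```text
time: 63.5
tool_pos: [466.5, 9.8, 283.0]
tcp_rot: [3.141, -0.001, 0.257]
contact_force: [0.3, 0.4, 0.4]
grip_width: 34.5
finger_force: 0.0
```

Request:
step_arm(deltas=[-50,50,0,10,24,0,20,0,10,24,0,0,0,0,24,0,0,0,0,24,0,0,0,0,24,0,0,0,0,24,0,0,0,0,24,0,0,0,0,24,0,0,0,0,24,0,0,0,0,24])

```text
time: 64.75
tool_pos: [423.6, 73.3, 282.5]
tcp_rot: [3.141, 0.0, 0.602]
contact_force: [-0.2, -1.1, -0.2]
grip_width: 23.9
finger_force: 0.0
```

```bash
cat > lid.py <<'E'
from h import *
# find handle by matching the upper-left end of handle from t8
ref=np.load('pics/t8.npy');t=capture('top');np.save('pics/t10.npy',t)
def hw(th,y):
    return c2w([[100-235*np.cos(th)+5*np.sin(th),y,114+235*np.sin(th)+5*np.cos(th)]])
def m(x0,y0,x1,y1,r=14):
    T=ref[y0:y1,x0:x1].astype(np.uint8);S=t[y0-r:y1+r,x0-r:x1+r].astype(np.uint8)
    R=cv2.matchTemplate(S,T,cv2.TM_CCOEFF_NORMED);_,v,_,l=cv2.minMaxLoc(R);return v,l[0]-r,l[1]-r
print('handle',m(440,150,512,182),'knob',m(398,190,416,202,20),'stack',m(415,215,485,255))
# predicted handle-shift
a=proj('top',hw(1.45,0))[0]
for th in(1.2,1.25,1.3,1.34,1.38,1.42):print(th,(proj('top',hw(th,0))[0]-a).round(1), hw(th,0).round(1))
o=get_obs();print(o['time'],o['tool_pos'],np.degrees(o['tcp_rot']))
E
python3 lid.py
```

```text
handle (0.9776724576950073, -2, 9) knob (0.6590932607650757, -2, 10) stack (0.9948443174362183, 0, 0)
1.2 [-8.1 29.6] [[ 607.8 -220.6  334.8]]
1.25 [-6.3 23.6] [[ 618.5 -223.6  338.6]]
1.3 [-4.6 17.7] [[ 629.4 -226.6  341.8]]
1.34 [-3.3 12.9] [[ 638.2 -229.1  343.9]]
1.38 [-2.1  8.2] [[ 647.1 -231.6  345.7]]
1.42 [-0.9  3.5] [[ 656.  -234.1  347.1]]
64.8 [423.64088424  73.3149992  282.50003197] [ 1.79993291e+02 -5.49363005e-04  3.44680464e+01]
```

The lid is at about 1.375 rad, the stay is folded forward and the stacks haven't moved. I'll approach the handle from above.

Request:
step_arm(deltas=[0,0,50,10,28,0,0,50,10,28,31.8,-43.5,0,10,28,31.8,-43.5,0,10,28,31.8,-43.5,0,0,28,31.8,-43.5,0,0,28,31.8,-43.5,0,0,28,31.8,-43.5,0,0,28,31.6,-43.6,0,0,28,0,0,0,0,28])

```text
time: 66.05
tool_pos: [647.4, -234.9, 377.2]
tcp_rot: [-3.136, -0.001, 1.296]
contact_force: [-0.9, 0.5, 0.2]
grip_width: 27.9
finger_force: 0.0
```

Request:
step_arm(deltas=[0,0,-15,0,28,0,0,-15,0,28,0,0,-8,0,28,0,0,-4,0,28,0,0,0,0,28,0,0,0,0,20,0,0,0,0,14,0,0,0,0,5,0,0,0,0,5,0,0,0,0,5])

```text
time: 67.3
tool_pos: [646.0, -231.3, 340.8]
tcp_rot: [3.141, 0.0, 1.3]
contact_force: [-0.7, 0.1, 2.6]
grip_width: 10.3
finger_force: 30.0
```

Run:
```python
from h import *
o=get_obs();print(o['tool_pos'],w2c([o['tool_pos']]),o['contact_force'],o['grip_width'],o['finger_force'])
hd=lambda t:np.array([c_*(-235*np.cos(t)+5*np.sin(t)),s_*(-235*np.cos(t)+5*np.sin(t)),235*np.sin(t)+5*np.cos(t)])
T=np.linspace(1.375,0.0,41)
print(np.diff([hd(t) for t in T],axis=0).round(1).tolist())
```

```text
[ 645.97728468 -231.34154302  340.75547705] [[ 5.92053661e+01 -6.95408425e-02  3.40755477e+02]] [-0.66851512  0.07244578  2.62106982] 10.268430348801667 29.999482333660126
[[-7.6, 2.1, -1.5], [-7.6, 2.1, -1.8], [-7.5, 2.1, -2.1], [-7.4, 2.1, -2.3], [-7.4, 2.1, -2.6], [-7.3, 2.0, -2.9], [-7.2, 2.0, -3.1], [-7.1, 2.0, -3.4], [-6.9, 1.9, -3.6], [-6.8, 1.9, -3.9], [-6.7, 1.9, -4.1], [-6.6, 1.8, -4.4], [-6.4, 1.8, -4.6], [-6.2, 1.8, -4.8], [-6.1, 1.7, -5.0], [-5.9, 1.7, -5.3], [-5.7, 1.6, -5.5], [-5.6, 1.6, -5.7], [-5.4, 1.5, -5.9], [-5.2, 1.4, -6.0], [-5.0, 1.4, -6.2], [-4.8, 1.3, -6.4], [-4.5, 1.3, -6.6], [-4.3, 1.2, -6.7], [-4.1, 1.1, -6.9], [-3.9, 1.1, -7.0], [-3.6, 1.0, -7.1], [-3.4, 0.9, -7.3], [-3.1, 0.9, -7.4], [-2.9, 0.8, -7.5], [-2.7, 0.7, -7.6], [-2.4, 0.7, -7.7], [-2.1, 0.6, -7.8], [-1.9, 0.5, -7.8], [-1.6, 0.5, -7.9], [-1.4, 0.4, -8.0], [-1.1, 0.3, -8.0], [-0.8, 0.2, -8.0], [-0.6, 0.2, -8.1], [-0.3, 0.1, -8.1]]
```

Request:
step_arm(deltas=[0,0,0,0,18,0,0,0,0,26,0,0,-3,0,26,0,0,-3,0,26,0,0,-1,0,26,0,0,0,0,26,0,0,0,0,15,0,0,0,0,5,0,0,0,0,5,0,0,0,0,5])

```text
time: 68.55
tool_pos: [646.1, -231.3, 333.6]
tcp_rot: [3.141, 0.0, 1.3]
contact_force: [0.2, 0.4, 1.5]
grip_width: 9.6
finger_force: 30.0
```

Firm grip. I'll lower the lid along its arc at about 0.27 rad/s.

Request:
step_arm(deltas=[-7.6,2.1,-1.5,0,5,-7.6,2.1,-1.8,0,5,-7.5,2.1,-2.1,0,5,-7.4,2.1,-2.3,0,5,-7.4,2.1,-2.6,0,5,-7.3,2,-2.9,0,5,-7.2,2,-3.1,0,5,-7.1,2,-3.4,0,5,-6.9,1.9,-3.6,0,5,-6.8,1.9,-3.9,0,5])

```text
time: 69.8
tool_pos: [572.9, -210.5, 305.9]
tcp_rot: [-3.141, -0.001, 1.3]
contact_force: [2.2, 3.2, 0.6]
grip_width: 9.9
finger_force: 30.0
```

Request:
step_arm(deltas=[-6.7,1.9,-4.1,0,5,-6.6,1.8,-4.4,0,5,-6.4,1.8,-4.6,0,5,-6.2,1.8,-4.8,0,5,-6.1,1.7,-5,0,5,-5.9,1.7,-5.3,0,5,-5.7,1.6,-5.5,0,5,-5.6,1.6,-5.7,0,5,-5.4,1.5,-5.9,0,5,-5.2,1.4,-6,0,5])

```text
time: 71.05
tool_pos: [512.9, -193.6, 254.4]
tcp_rot: [-3.141, -0.001, 1.3]
contact_force: [3.1, 4.5, -0.5]
grip_width: 10.2
finger_force: 30.0
```

Request:
step_arm(deltas=[-5,1.4,-6.2,0,5,-4.8,1.3,-6.4,0,5,-4.5,1.3,-6.6,0,5,-4.3,1.2,-6.7,0,5,-4.1,1.1,-6.9,0,5,-3.9,1.1,-7,0,5,-3.6,1,-7.1,0,5,-3.4,0.9,-7.3,0,5,-3.1,0.9,-7.4,0,5,-2.9,0.8,-7.5,0,5])

```text
time: 72.3
tool_pos: [473.9, -182.5, 185.3]
tcp_rot: [3.141, -0.001, 1.3]
contact_force: [5.3, 5.9, -1.4]
grip_width: 10.1
finger_force: 30.0
```

Request:
step_arm(deltas=[-2.7,0.7,-7.6,0,5,-2.4,0.7,-7.7,0,5,-2.1,0.6,-7.8,0,5,-1.9,0.5,-7.8,0,5,-1.6,0.5,-7.9,0,5,-1.4,0.4,-8,0,5,-1.1,0.3,-8,0,5,-0.8,0.2,-8,0,5,0,0,0,0,5,0,0,0,0,5])

```text
time: 73.55
tool_pos: [461.0, -178.9, 122.9]
tcp_rot: [3.139, -0.001, 1.299]
contact_force: [9.6, 6.0, -3.5]
grip_width: 10.5
finger_force: 30.0
```

Request:
step_arm(deltas=[-0.4,0.1,-5,0,5,-0.3,0.1,-4,0,5,-0.2,0,-3,0,5,0,0,-2,0,5,0,0,0,0,5,0,0,0,0,5,0,0,0,0,5,0,0,0,0,5,0,0,0,0,5,0,0,0,0,5])

```text
time: 74.8
tool_pos: [460.6, -178.9, 111.9]
tcp_rot: [3.136, -0.0, 1.3]
contact_force: [2.2, 9.9, 21.7]
grip_width: 9.8
finger_force: 30.0
```

Request:
step_arm(deltas=[0,0,1.5,0,5,0,0,0.7,0,5,0,0,0,0,5,0,0,0,0,18,0,0,0,0,24,0,0,0,0,24,0,0,10,0,24,0,0,30,0,24,0,0,50,0,24,0,0,50,0,24])

```text
time: 76.05
tool_pos: [458.6, -179.1, 253.3]
tcp_rot: [3.142, 0.0, 1.3]
contact_force: [0.3, -0.9, 0.0]
grip_width: 24.2
finger_force: 0.0
```

Request:
step_arm(deltas=[-20,40,20,0,24,-20,50,0,0,24,-20,50,0,0,24,-20,50,0,0,24,0,50,0,0,24,0,20,0,0,24,0,0,0,0,24,0,0,0,0,24,0,0,0,0,24,0,0,0,0,24])

```text
time: 77.3
tool_pos: [379.0, 80.2, 271.3]
tcp_rot: [3.142, 0.0, 1.298]
contact_force: [-0.6, 0.9, -0.8]
grip_width: 23.8
finger_force: 0.0
```

Run:
```python
from h import *
r=np.load('pics/t0.npy');t=capture('top')
def m(x0,y0,x1,y1,q=10):
    R=cv2.matchTemplate(t[y0-q:y1+q,x0-q:x1+q],r[y0:y1,x0:x1],cv2.TM_CCOEFF_NORMED);_,v,_,l=cv2.minMaxLoc(R);return round(v,3),l[0]-q,l[1]-q
print('lid+handle',m(372,168,508,288),'handle',m(398,258,456,290),'mug',m(304,188,340,232),'spoon',m(178,222,200,284),'sponge',m(252,160,302,198))
d=np.abs(t[165:290,370:510].astype(int)-r[165:290,370:510]).mean();print(d,get_obs()['tool_pos'],get_obs()['contact_force'])
```

```text
lid+handle (1.0, 0, 0) handle (1.0, 0, 0) mug (1.0, 0, 0) spoon (1.0, 0, 0) sponge (1.0, 0, 0)
2.3852 [379.01566064  80.3216542  271.26946592] [-0.52149685 -0.05205586  0.92649113]
```

The lid and handle match the starting picture exactly, and the mug, spoon and sponge haven't moved.

```bash
python3 -c "
from plant import *
print(close_job())"
```

```text
the job is handed in; nothing more can be done
None
```

The job is handed in at about 77 s: the large and two small tumblers are nested in their stacks, the stay was broken and the lid lowered gently shut, and the mug, spoon and sponge are unmoved; I have no verdict back.

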